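# Sort capped sample pots onto a transfer slide and send it to the meter

### The job

Sort the sample pots into the trays on the slide carriage by cap colour, the red-capped pot into the red tray and both blue-capped pots into the blue tray, standing upright and set down rather than dropped. Then slide the loaded carriage smoothly along its rail until it is fully home at the green stop, beside the meter, with every pot still standing. Leave the grey-capped reference pot and the other things on the bench where they are.

Things in the scene. Friction and masses are not known exactly. Their poses are not given: they have to be found in the camera images.
- pot_red: The red-capped sample pot: clear plastic pot, 36 mm diameter, 55 mm tall in all, whose top 18 mm is a red screw cap (37 mm diameter); about 70 g; stands upright on the bench. Origin: centre of its underside, z up along its axis
- pot_blue_a: One blue-capped sample pot: clear plastic pot, 36 mm diameter, 55 mm tall in all, whose top 18 mm is a blue screw cap (37 mm diameter); about 70 g; stands upright on the bench. Origin: centre of its underside, z up along its axis
- pot_blue_b: The other blue-capped sample pot: clear plastic pot, 36 mm diameter, 55 mm tall in all, whose top 18 mm is a blue screw cap (37 mm diameter); about 70 g; stands upright on the bench. Origin: centre of its underside, z up along its axis
- pot_grey: The reference pot, to be left alone: clear plastic pot, 36 mm diameter, 55 mm tall in all, whose top 18 mm is a grey screw cap (37 mm diameter); about 70 g; stands upright on the bench. Origin: centre of its underside, z up along its axis
- tray_red: The red tray: shallow open tray of red plastic lying on the carriage beside the other one, outside 68 (x) by 130 (y) by 18 mm high, walls 4 mm, floor 4 mm, so the inside is 60 by 122 mm and 14 mm deep. Origin: centre of its underside; x runs across the rail, y along it. Either tray may be the nearer one
- tray_blue: The blue tray: shallow open tray of blue plastic lying on the carriage beside the other one, outside 68 (x) by 130 (y) by 18 mm high, walls 4 mm, floor 4 mm, so the inside is 60 by 122 mm and 14 mm deep. Origin: centre of its underside; x runs across the rail, y along it. Either tray may be the nearer one
- rail: Low aluminium rail on the bench, 110 (x) by 460 mm (y), fixed. Origin: on the bench near its middle (15 mm to the +y side of the base's midpoint); its y axis runs along the rail towards the green stop, a 110 x 20 x 34 mm block at the +y end (near face at y = +176 mm, top 42 mm above the bench)
- carriage (a joint): Position of the carriage along the rail in m: 0 at the loading end, growing towards the green stop, 0.200 when fully home, its front edge at the stop. It starts at the loading end, slides stiffly (2 to 3 N) and stays where it is left
- carriage_deck (a point): Centre of the tray area on the carriage's deck, on the deck's upper face, 34 mm above the bench; the carriage is a grey plate, 157 (x) by 197 mm (y), with 6 mm lips around the trays. Axes parallel to the rail's: y towards the green stop
- carriage_tab (a point): Middle of the top edge of the carriage's black upright grip tab, 50 mm wide (x), 10 mm thick (y), 55 mm high, top 89 mm above the bench. It stands 107 mm behind the deck's centre, on the side away from the green stop, and can be pinched along y from above or pushed
- bottle: Amber bottle with a white cap, 70 mm diameter, 120 mm tall; leave alone. Origin: centre of its underside
- caliper: Steel and black caliper lying flat, about 200 mm long (y), 14 mm high; leave alone. Origin: middle of its beam, on the bench
- tweezers: Steel tweezers lying flat, about 140 mm long (x), 6 mm high; leave alone. Origin: its middle, on the bench
- force_head: Black round press head, 110 mm diameter, on a white foam pad 150 x 150 mm, with a thin column up to 158 mm above the bench; heavy, fixed. Origin: centre of its underside

How it is judged:
On the way, in this order (a step that is already met when the one before it is completed fails the run):
1. all three pots stand released in the trays of their colours while the carriage is still near the loading end (short of 0.12 m) (x of pot_red in the frame of tray_red between -0.022 and 0.022 m and y of pot_red in the frame of tray_red between -0.052 and 0.052 m and z of pot_red in the frame of tray_red between -0.002 and 0.01 m and angle between each of pot_red, pot_blue_a, pot_blue_b's own z axis and vertical below 0.12 rad and x of pot_blue_a in the frame of tray_blue between -0.022 and 0.022 m and y of pot_blue_a in the frame of tray_blue between -0.052 and 0.052 m and z of pot_blue_a in the frame of tray_blue between -0.002 and 0.01 m and x of pot_blue_b in the frame of tray_blue between -0.022 and 0.022 m and y of pot_blue_b in the frame of tray_blue between -0.052 and 0.052 m and z of pot_blue_b in the frame of tray_blue between -0.002 and 0.01 m and contact force between the fingers and pot_red below 0.1 N and contact force between the fingers and pot_blue_a below 0.1 N and contact force between the fingers and pot_blue_b below 0.1 N and value of joint carriage below 0.12 m), for 0.2 s.
2. the loaded carriage is home at the green stop (within 5 mm) (x of pot_red in the frame of tray_red between -0.022 and 0.022 m and y of pot_red in the frame of tray_red between -0.052 and 0.052 m and z of pot_red in the frame of tray_red between -0.002 and 0.01 m and angle between each of pot_red, pot_blue_a, pot_blue_b's own z axis and vertical below 0.12 rad and x of pot_blue_a in the frame of tray_blue between -0.022 and 0.022 m and y of pot_blue_a in the frame of tray_blue between -0.052 and 0.052 m and z of pot_blue_a in the frame of tray_blue between -0.002 and 0.01 m and x of pot_blue_b in the frame of tray_blue between -0.022 and 0.022 m and y of pot_blue_b in the frame of tray_blue between -0.052 and 0.052 m and z of pot_blue_b in the frame of tray_blue between -0.002 and 0.01 m and value of joint carriage above 0.195 m), for 0.2 s.
At the end, for the whole second after the job is handed in: Red pot on the red tray's floor, both blue pots on the blue tray's, upright within 7 degrees, at rest; trays flat on the carriage; carriage at rest within 5 mm of home at the green stop; grey pot, bottle, caliper and tweezers within 30 mm of their starts (all of step 2 and linear speed of each of pot_red, pot_blue_a, pot_blue_b below 0.02 m/s and z of each of tray_red, tray_blue in the frame of carriage_deck below 0.006 m and angle between each of tray_red, tray_blue's own z axis and vertical below 0.08 rad and velocity of joint carriage between -0.01 and 0.01 m/s and distance of each of pot_grey, bottle, caliper, tweezers from where it was at the start of the episode below 0.03 m); the robot touches nothing.
It fails at once if a pot is tipped over (beyond about 40 degrees) (angle between any of pot_red, pot_blue_a, pot_blue_b, pot_grey's own z axis and vertical above 0.7 rad).
It fails at once if a sample pot is dropped (falls free faster than 0.7 m/s, about 25 mm) ((linear speed of pot_red above 0.7 m/s and contact force between the fingers and pot_red below 0.1 N) or (linear speed of pot_blue_a above 0.7 m/s and contact force between the fingers and pot_blue_a below 0.1 N) or (linear speed of pot_blue_b above 0.7 m/s and contact force between the fingers and pot_blue_b below 0.1 N)).
It fails at once if the carriage is slammed along (faster than 0.4 m/s) (velocity of joint carriage above 0.4 m/s).
It fails at once if the grey pot, bottle, caliper or tweezers is moved by more than 30 mm (distance of any of pot_grey, bottle, caliper, tweezers from where it was at the start of the episode above 0.03 m).
It also fails if it takes over 72 s, if anything falls off the work surface, if the arm or the gripper's body presses on something with over 40 N, if the wrist force passes 120 N, or if a joint passes its speed limit or range.

### The arm

A 6-joint arm with a two-finger parallel gripper is mounted at the origin on the work surface. World frame = base frame: x ahead of the robot, y to its left, z up, the work surface at z = 0. Lengths are in m, angles in rad, forces in N, time in s.
With the tool pointing down it reaches from about 0.425 to 0.95 m from the base axis. Payload 3.5 kg.
Tool frame: the origin (TCP) lies between the finger pads; the fingertips stand 19 mm ahead of it and the grasp point (between the pads) is the TCP; z points along the fingers, y is the line along which they close (so a half turn about z gives the same grasp; the last joint's range is limited). The gripper opens to 85 mm and grips with 20 to 120 N. Pads are 22 mm wide; open, the fingers measure 114 mm over their backs; the gripper's body (76 mm by 85 mm) begins 54 mm behind the grasp point. The pads swing forward as they close: fully open they stand 13 mm farther back than shut.
Start: joints at [1.077, 0.286, 1.577, -0, 1.279, -0.15], TCP at [0.227, 0.635, 0.25] pointing down, gripper open.
Joint ranges: [-2.77, 2.77], [-0.9, 2.22], [0.21, 2.48], [-1.53, 4.67], [0.24, 2.81], [-2.84, 2.84]. Speed limits (rad/s): [2.79, 2.79, 3.14, 3.14, 3.14, 3.14].

### API

Orientations are given as a unit quaternion [x, y, z, w].
In Python, from plant import monitor, eyes, ctrl gives the robot as it stands.
- The arm moves only by the shell command python3 -m handwheel 'ROWS' [FORCE]. ROWS is JSON, a list of rows, each a list of 7 numbers: the shift along the tool's x, y, z in units of 40 cm (1.0 is 40 cm), then the turn, a rotation vector about the tool's x, y, z in units of pi rad (1.0 is pi rad), then the opening, from -1 (shut) to 1 (fully open). A call has 1 to 12 rows; each row is the pose to reach, as a shift and turn from the pose commanded when the call began, along the tool's axes at that moment, turning the shorter way round; what a row does not reach only later rows make up. A row lasts 1/8 s, in which the tool goes at most 62.5 mm and 10.7 degrees, less where a joint would pass 70% of its speed; a pose out of reach is approached as far as the arm can. A call with a number of a shift or a turn outside -1 to 1 is refused whole. A call with a gripper value outside its range is refused whole. The fingers move at their own pace and stop on an object; FORCE is the grip in N (left out, the last holds). Time passes only in rows, so rows that repeat a pose let the fingers close. It gives the time, the measured TCP pose, the force, the opening and the grip force at its end, in the units of the state.
- monitor.get_state(): the state, without advancing time (a new reading comes with each control period).
- eyes.read_camera(name): name is "side" or "top" or "wrist"; returns the picture (384x512x3 uint8, red, green, blue); there is no depth.
- eyes.camera_params(name): a dict with "K" (3x3 intrinsics, pixels), "R" (3x3) and "t" (3): a world point X has camera coordinates R X + t. Camera axes: x right, y down, z forward; pixel columns grow to the right and rows downward; lengths in m; the calibration is good to about 2 mm. The wrist camera is an equidistant fisheye: a pixel r from the principal point sees the ray r / f radians off the axis. A picture is of the moment at which its call begins: read the wrist's pose just before it. camera_params takes no time and is no camera call; for the wrist camera it gives the pose at the moment of the call.
- ctrl.sign_off(): hands the job in; it is judged then, once.
The state is a dict: "time": time; "qpos": joint angles; "dq": joint speeds; "joint_efforts": joint torques, N m; "eef_pos": TCP position; "tcp_rot": TCP orientation; "contact_force": force on the tool from outside, world axes, zero at the start; "wrist_torque": the same for the moment, N m; "opening": opening from 0.0 (shut) to 1.0 (fully open); "finger_force": force on a finger pad.
Only numpy, scipy, OpenCV 4.12 (cv2) and the standard library are available. Lean on these libraries where they do the work, as an engineer would, in place of code of your own. Each camera call takes 0.05 s, during which the arm holds its last target. There are 200 camera calls.

## Working session

There is one attempt and no reset: what is moved stays moved. The work goes in short steps, Python scripts to look and compute and a shell command to move; the robot and the scene stay as the last step left them, time stands still between calls to the robot, and variables do not carry over. Pictures are saved under pics/ and viewed, at most 12 in all, crops included, and the job is handed in when it is done.

```bash
mkdir -p pics; ls; cat > h.py <<'E'
import numpy as np,cv2
from plant import monitor,eyes,ctrl
def snap(n,f):
    p=eyes.camera_params(n);im=np.array(eyes.read_camera(n));cv2.imwrite(f'pics/{f}.png',im[...,::-1]);np.savez(f'pics/{f}.npz',**{k:np.array(p[k]) for k in 'KRt'});return im,p
E
python3 - <<'E'
from h import *
for n in('top','side','wrist'):
    im,p=snap(n,n+'0');print(n,p)
s=monitor.get_state();print(s)
a=[cv2.imread(f'pics/{n}0.png') for n in('top','side')]
E
```

```text
pics
top {'K': array([[452.33652311,   0.        , 255.79754895],
       [  0.        , 452.33652311, 202.82872825],
       [  0.        ,   0.        ,   1.        ]]), 'R': array([[ 0.00558185, -0.99995055,  0.00823011],
       [-0.98613562, -0.00686935, -0.16579915],
       [ 0.16584748, -0.00719054, -0.9861252 ]]), 't': array([0.0023526 , 0.52794627, 1.45893156])}
side {'K': array([[369.75414105,   0.        , 262.33765975],
       [  0.        , 369.75414105, 189.65333503],
       [  0.        ,   0.        ,   1.        ]]), 'R': array([[ 0.8429461 , -0.53782675,  0.01357415],
       [-0.29585551, -0.48447804, -0.82325606],
       [ 0.44934551,  0.6899445 , -0.56750788]]), 't': array([-0.44913091,  0.22828527,  0.79237669])}
wrist {'K': array([[297.31863964,   0.        , 251.98434827],
       [  0.        , 297.31863964, 194.58060486],
       [  0.        ,   0.        ,   1.        ]]), 'R': array([[ 0.33823591,  0.94105788, -0.00255699],
       [ 0.89860728, -0.32216899,  0.29784576],
       [ 0.27946632, -0.10303986, -0.95461058]]), 't': array([-0.67329608, -0.03796599,  0.38133891])}
{'time': 0.15, 'qpos': array([ 1.07697952e+00,  2.87019767e-01,  1.57785538e+00, -2.77458532e-06,
        1.27858718e+00, -1.49962108e-01]), 'dq': array([ 0.00155468, -0.00295072, -0.00259757, -0.00150134,  0.00304128,
        0.00049113]), 'joint_efforts': array([ 1.03380353e-03, -4.06602859e+01, -2.93140179e+01, -1.84166197e-04,
        3.97869866e-03, -6.03094236e-06]), 'eef_pos': array([0.22727416, 0.63507888, 0.24921854]), 'tcp_rot': array([ 1.71081131e-01,  9.85256501e-01, -8.87242918e-04, -2.94484564e-04]), 'contact_force': array([ 0.53646103,  0.28666648, -0.88323898]), 'wrist_torque': array([-0.00739991,  0.03487643, -0.0035632 ]), 'finger_force': 0.0, 'opening': 0.997135412852039}
```

View pics/top0.png

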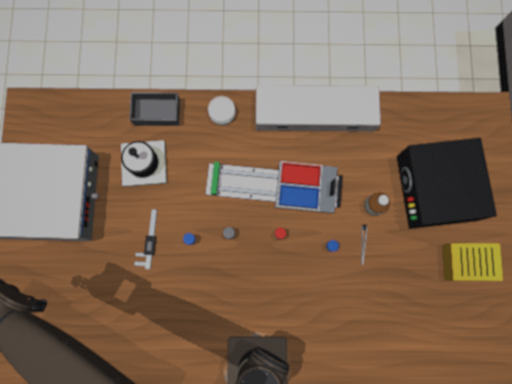

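View pics/side0.png

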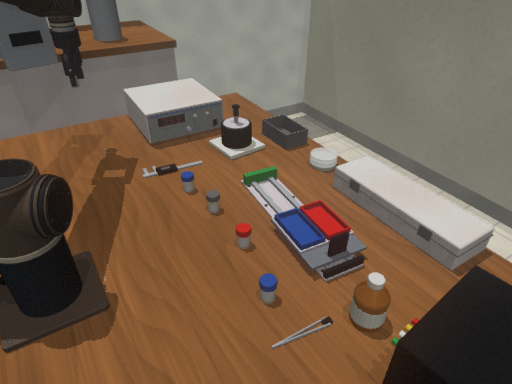

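The top view shows the pots: blue at (190,239), grey (229,233), red (281,233) and blue (333,245). The red tray is at (300,174), the blue tray at (299,196) and the tab at (340,190). The side view shows the same layout, with both trays empty and the tab upright at about (340,243). Next I'll measure from both views.

```bash
cat >> h.py <<'E'
def ray(p,uv):
    d=p['R'].T@np.linalg.inv(p['K'])@np.array([*uv,1.]);return -p['R'].T@p['t'],d/np.linalg.norm(d)
def onz(p,uv,z):
    c,d=ray(p,uv);return c+d*(z-c[2])/d[2]
def tri(p1,a,p2,b):
    c,d=ray(p1,a);e,f=ray(p2,b);s=np.linalg.lstsq(np.c_[d,-f],e-c,rcond=None)[0]
    A,B=c+s[0]*d,e+s[1]*f;return (A+B)/2,np.linalg.norm(A-B)
def blobs(im,col,amin=25):
    h=cv2.cvtColor(im,cv2.COLOR_RGB2HSV).astype(int);H,S,V=h[...,0],h[...,1],h[...,2]
    m={'red':((H<6)|(H>174))&(S>190)&(V>90),'blue':(H>105)&(H<125)&(S>150)&(V>60),'green':(H>50)&(H<80)&(S>120)&(V>60)}[col]
    n,l,st,c=cv2.connectedComponentsWithStats(m.astype(np.uint8))
    return [(c[i].round(1),st[i].tolist(),l==i) for i in range(1,n) if st[i][4]>=amin]
E
python3 - <<'E'
from h import *
P={}
for n in('top','side'):
    im=cv2.imread(f'pics/{n}0.png')[...,::-1].copy();p=eyes.camera_params(n);P[n]=p
    for c in('red','blue','green'):
        for b in blobs(im,c):
            q=onz(p,b[0],.05 if b[1][4]<600 else .04);print(n,c,b[0],b[1],q.round(3))
            if b[1][4]>200:
                r=cv2.minAreaRect(np.argwhere(b[2])[:,::-1].astype(np.float32));bx=cv2.boxPoints(r);print('  rect',[onz(p,x,.052).round(3).tolist()[:2] for x in bx])
E
```

```text
top red [316.  172.2] [310, 168, 9, 13, 33] [ 0.632 -0.195  0.05 ]
top blue [298.6 196.4] [280, 186, 38, 22, 669] [ 0.551 -0.137  0.04 ]
  rect [[0.524, -0.072], [0.585, -0.078], [0.574, -0.2], [0.513, -0.194]]
top blue [188.8 238.6] [184, 234, 10, 10, 72] [0.407 0.224 0.05 ]
top blue [332.3 245.5] [328, 241, 10, 10, 76] [ 0.388 -0.245  0.05 ]
top green [215.  177.9] [212, 163, 7, 31, 135] [0.61  0.142 0.05 ]
top green [413.3 217.1] [410, 215, 7, 5, 28] [ 0.483 -0.515  0.05 ]
side red [325.3 220.2] [301, 204, 49, 32, 613] [ 0.632 -0.145  0.04 ]
  rect [[0.6, -0.081], [0.675, -0.049], [0.654, -0.207], [0.588, -0.228]]
side red [242.8 229.2] [236, 223, 15, 14, 160] [ 0.428 -0.075  0.05 ]
side red [414.6 320.9] [412, 318, 7, 7, 28] [ 0.571 -0.472  0.05 ]
side blue [186.6 174.3] [181, 172, 12, 6, 52] [0.41  0.231 0.05 ]
side blue [299.5 229.4] [276, 214, 49, 32, 643] [ 0.553 -0.139  0.04 ]
  rect [[0.516, -0.078], [0.588, -0.045], [0.577, -0.203], [0.513, -0.225]]
side blue [267.6 280. ] [260, 274, 17, 13, 160] [ 0.391 -0.242  0.05 ]
side green [259.3 171.2] [244, 166, 33, 11, 117] [0.606 0.133 0.05 ]
side green [394.9 340.7] [392, 337, 7, 8, 35] [ 0.507 -0.48   0.05 ]
```

```bash
sed -i "s/(S>190)&(V>90)/(S>165)\&(V>70)/" h.py; sed -i "s/(S>150)&(V>60),'g/(S>130)\&(V>40),'g/" h.py
python3 - <<'E'
from h import *
P={};B={}
for n in('top','side'):
    im=cv2.imread(f'pics/{n}0.png')[...,::-1].copy();P[n]=eyes.camera_params(n);B[n]=[(c,b) for c in('red','blue','green') for b in blobs(im,c)]
for c,b in B['top']:
    for d,e in B['side']:
        if c==d:
            X,g=tri(P['top'],b[0],P['side'],e[0])
            if g<.012 and -.02<X[2]<.09: print(c,b[0],e[0],X.round(4),'gap',g.round(4),b[1][4])
im=cv2.imread('pics/top0.png')[...,::-1].copy()
for c,b in B['top']:
    if b[1][4]>200:
        r=cv2.minAreaRect(np.argwhere(b[2])[:,::-1].astype(np.float32));Q=np.array([onz(P['top'],x,.052)[:2] for x in cv2.boxPoints(r)]);print(c,Q.round(3).tolist(),Q.mean(0).round(4))
cv2.imwrite('pics/w.png',cv2.imread('pics/wrist0.png'))
E
```

```text
red [300.2 174.2] [324.8 218.9] [ 0.6281 -0.1441  0.0447] gap 0.004 649
red [280.2 232.8] [243.  229.6] [ 0.4281 -0.0748  0.0487] gap 0.0 101
blue [298.7 196.4] [300.  228.8] [ 0.5529 -0.1385  0.0412] gap 0.0039 699
blue [188.8 238.6] [186.5 174.5] [0.4068 0.2229 0.0545] gap 0.0003 85
blue [332.3 245.6] [267.8 280.1] [ 0.388  -0.2446  0.0534] gap 0.0024 87
green [215.  177.9] [259.3 171.2] [0.6121 0.143  0.0424] gap 0.0002 135
red [[0.6, -0.079], [0.661, -0.085], [0.649, -0.207], [0.589, -0.2]] [ 0.6248 -0.1428]
blue [[0.524, -0.071], [0.587, -0.078], [0.575, -0.202], [0.512, -0.195]] [ 0.5495 -0.1366]
```

View pics/wrist0.png

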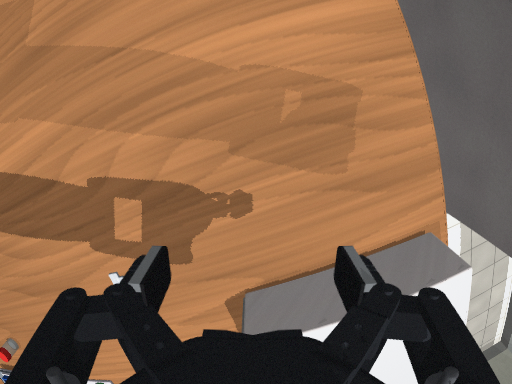

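Two-view heights are 49–54 mm at the caps and about 42–45 mm at the trays, which fits the given sizes. The rail is turned about -0.095 rad. The wrist picture shows only bench and the fingers (tips near (150,265) and (350,265)). I'll move above the left blue pot at (0.407, 0.223).

```bash
cat >> h.py <<'E'
from scipy.spatial.transform import Rotation as Rt
YAW=-.095
def go(x,y,z,yaw=YAW):
    s=monitor.get_state();R=Rt.from_quat(s['tcp_rot'])
    c,n=np.cos(yaw),np.sin(yaw) # tool y=(-sin,cos), z down, x = y cross z
    T=Rt.from_matrix(np.c_[[-c,-n,0],[-n,c,0],[0,0,-1]])
    d=np.array([x,y,z])-s['eef_pos'];print(s['eef_pos'].round(4),'dist',np.linalg.norm(d).round(4),'shift',(R.inv().apply(d)/.4).round(4),'turn',((R.inv()*T).as_rotvec()/np.pi).round(4))
E
python3 -c "
from h import *
go(.407,.223,.2)"
```

```text
[0.2273 0.6351 0.2492] dist 0.4523 shift [-0.7703 -0.8182  0.1243] turn [-0.0006 -0.0002 -0.0792]
```

```bash
python3 -m handwheel '[[-0.77,-0.818,0.124,0,0,-0.08,1],[-0.77,-0.818,0.124,0,0,-0.08,1],[-0.77,-0.818,0.124,0,0,-0.08,1],[-0.77,-0.818,0.124,0,0,-0.08,1],[-0.77,-0.818,0.124,0,0,-0.08,1],[-0.77,-0.818,0.124,0,0,-0.08,1],[-0.77,-0.818,0.124,0,0,-0.08,1],[-0.77,-0.818,0.124,0,0,-0.08,1],[-0.77,-0.818,0.124,0,0,-0.08,1]]' 40
cat >> h.py <<'E'
def wray(p,uv):
    K=p['K'];v=(np.array(uv)-K[:2,2])/K[0,0];a=np.linalg.norm(v)
    d=p['R'].T@np.array([*(v/a*np.sin(a)),np.cos(a)]);return -p['R'].T@p['t'],d
def wz(p,uv,z):
    c,d=wray(p,uv);return c+d*(z-c[2])/d[2]
E
python3 - <<'E'
from h import *
im,p=snap('wrist','w1')
for c in('blue','red'):
    for b in blobs(im,c,150):print(c,b[0],b[1],wz(p,b[0],.055).round(4))
go(.407,.223,.2)
E
```

```text
time: 1.27
eef_pos: [0.4073, 0.2232, 0.2006]
tcp_rot: [0.047, 0.999, 0.0, -0.0]
contact_force: [0.2, 0.1, 0.3]
opening: 1.0
finger_force: 0.0
blue [255.4 186.2] [237, 167, 38, 39, 1187] [0.407 0.226 0.055]
blue [ 26.4 297.4] [0, 275, 58, 47, 1934] [ 0.5404 -0.1223  0.055 ]
red [ 24.5 224.1] [12, 210, 26, 30, 608] [ 0.4262 -0.0643  0.055 ]
red [ 24.1 328.1] [9, 315, 32, 32, 503] [ 0.6068 -0.1707  0.055 ]
[0.407  0.2241 0.2008] dist 0.0013 shift [-0.0002 -0.0027  0.0019] turn [ 0.0002 -0.0001  0.0007]
```

View pics/w1.png

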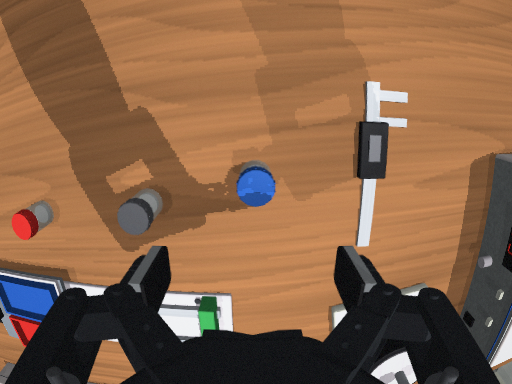

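The wrist view shows the blue cap centred at (255,186), which is (0.407, 0.2245). The grey pot at (138,215) and the caliper at (370,160) are clear of the fingers. I'll descend and grip at z = 0.042.

```bash
python3 -m handwheel '[[0,0,0.15,0,0,0,1],[0,0.003,0.28,0,0,0,1],[0,0.003,0.36,0,0,0,1],[0,0.003,0.397,0,0,0,1],[0,0.003,0.397,0,0,0,1],[0,0.003,0.397,0,0,0,-0.2],[0,0.003,0.397,0,0,0,-0.4],[0,0.003,0.397,0,0,0,-0.4],[0,0.003,0.397,0,0,0,-0.4]]' 30
```

```text
time: 2.45
eef_pos: [0.4083, 0.2251, 0.0432]
tcp_rot: [0.046, 0.999, 0.0, 0.001]
contact_force: [-1.1, 0.1, 4.9]
opening: 0.421
finger_force: 29.7
```

```bash
python3 -m handwheel '[[0,0,-0.08,0,0,0,-0.4],[0,0,-0.2,0,0,0,-0.4],[-0.03,-0.08,-0.32,0,0,0,-0.4],[-0.12,-0.2,-0.32,0,0,0,-0.4],[-0.2,-0.34,-0.32,0,0,0,-0.4],[-0.28,-0.48,-0.32,0,0,0,-0.4],[-0.36,-0.61,-0.32,0,0,0,-0.4],[-0.42,-0.72,-0.32,0,0,0,-0.4],[-0.442,-0.78,-0.32,0,0,0,-0.4],[-0.442,-0.78,-0.32,0,0,0,-0.4],[-0.442,-0.78,-0.32,0,0,0,-0.4]]'
python3 - <<'E'
from h import *
im,p=snap('wrist','w2')
for c in('blue','red'):
    for b in blobs(im,c,150):print(c,b[0],b[1],wz(p,b[0],.052).round(4))
go(.5555,-.102,.081)
E
```

```text
time: 3.82
eef_pos: [0.5538, -0.1014, 0.1693]
tcp_rot: [0.046, 0.999, 0.0, -0.001]
contact_force: [0.6, -0.7, -0.5]
opening: 0.42
finger_force: 30.6
blue [80.2 37.1] [61, 17, 40, 41, 1251] [ 0.3911 -0.241   0.052 ]
blue [210.8 191.6] [139, 157, 151, 78, 10094] [ 0.5466 -0.1365  0.052 ]
blue [252.  273.8] [212, 233, 81, 81, 5133] [ 0.6313 -0.1091  0.052 ]
red [273.3  44.9] [250, 23, 48, 45, 1646] [ 0.4298 -0.0731  0.052 ]
red [170.1 254.7] [149, 236, 55, 48, 1589] [ 0.6047 -0.1846  0.052 ]
[ 0.5539 -0.1011  0.1694] dist 0.0884 shift [-0.0045 -0.0021  0.221 ] turn [ 0.0002 -0.0004  0.001 ]
```

View pics/w2.png

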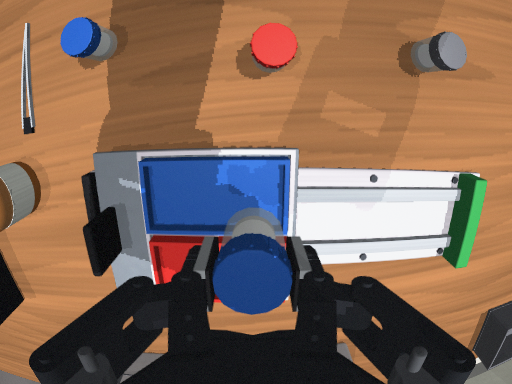

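The wrist view shows the pot held upright and the blue tray's rim running from (140,158) to (292,157) on the near side and from (148,235) leftwards on the far side. I'll fix the tray from its rim points and check the heights against the first wrist picture.

```bash
python3 - <<'E'
from h import *
f=np.load('pics/w2.npz');p={k:f[k] for k in 'KRt'}
im=cv2.imread('pics/w2.png')[...,::-1].copy()
b=[b for b in blobs(im,'blue',5000) if b[1][4]>8000][0][2]
ys,xs=np.where(b)
def line(pts):
    P=np.array([wz(p,q,.052)[:2] for q in pts]);(v0,v1,x,y)=cv2.fitLine(P.astype(np.float32),cv2.DIST_HUBER,0,.01,.01).ravel();return np.array([x,y]),np.array([v0,v1])
near=[(x,ys[xs==x].min()) for x in range(150,285,5)]
far=[(x,ys[xs==x].max()) for x in range(155,212,4)]
L=[(xs[ys==y].min(),y) for y in range(165,230,4)]
R=[(xs[ys==y].max(),y) for y in range(165,215,4)]
for n,q in(('near',near),('far',far),('L',L),('R',R)):
    c,v=line(q);print(n,c.round(4),v.round(3))
t=dict(np.load('pics/top0.npz'));w1=dict(np.load('pics/w1.npz'))
# two-view height of cap / tray via top camera + wrist
def t2(c,d,e,g):
    s=np.linalg.lstsq(np.c_[d,-g],e-c,rcond=None)[0];return ((c+s[0]*d+e+s[1]*g)/2).round(4),np.linalg.norm(c+s[0]*d-e-s[1]*g).round(4)
print('red cap',t2(*ray(t,(280.2,232.8)),*wray(p,(273.3,44.9))))
print('blue2 cap',t2(*ray(t,(332.3,245.6)),*wray(p,(80.2,37.1))))
print('tray corners near L/R', t2(*ray(t,(319,209)),*wray(p,(140,158))),t2(*ray(t,(280,205)),*wray(p,(292,157))))
E
```

```text
near [ 0.5174 -0.1278] [0.097 0.995]
far [ 0.5834 -0.1717] [0.096 0.995]
L [ 0.5461 -0.1998] [ 0.996 -0.093]
R [ 0.5468 -0.07  ] [ 0.996 -0.092]
red cap (array([ 0.4286, -0.0738,  0.0488]), np.float64(0.0023))
blue2 cap (array([ 0.3879, -0.246 ,  0.0434]), np.float64(0.0005))
tray corners near L/R (array([ 0.5136, -0.2079,  0.0203]), np.float64(0.0025)) (array([ 0.5129, -0.0714,  0.1011]), np.float64(0.0021))
```

The rim measures 130 × 70 mm when cast at z = 0.052, which matches the tray, so the height holds. The blue tray's centre is (0.5507, -0.1353) and the yaw is -0.096. Lowering pot A into it.

```bash
python3 -m handwheel '[[0,0,0.08,0,0,0,-0.4],[0,0,0.15,0,0,0,-0.4],[0,0,0.19,0,0,0,-0.4],[0,0,0.21,0,0,0,-0.4],[0,0,0.217,0,0,0,-0.4],[0,0,0.221,0,0,0,-0.4],[0,0,0.221,0,0,0,-0.4],[0,0,0.221,0,0,0,-0.4]]'
```

```text
time: 4.88
eef_pos: [0.5548, -0.1024, 0.0821]
tcp_rot: [0.046, 0.999, -0.0, 0.0]
contact_force: [-0.4, 0.2, -1.4]
opening: 0.422
finger_force: 30.5
```

```bash
python3 -m handwheel '[[0,0,0.003,0,0,0,-0.4],[0,0,0.003,0,0,0,-0.4],[0,0,0.003,0,0,0,-0.05],[0,0,0.003,0,0,0,0.2],[0,0,0.003,0,0,0,0.2],[0,0,-0.05,0,0,0,0.2],[0,0,-0.15,0,0,0,0.2],[0,0,-0.25,0,0,0,0.2],[0,0,-0.3,0,0,0,0.2],[0,0,-0.3,0,0,0,0.2]]'
python3 - <<'E'
from h import *
im,p=snap('wrist','w3')
for c in('blue','red'):
    for b in blobs(im,c,150):print(c,b[0],b[1],wz(p,b[0],.055).round(4),wz(p,b[0],.093).round(4))
go(.389,-.244,.2)
E
```

```text
time: 6.12
eef_pos: [0.5553, -0.1025, 0.2029]
tcp_rot: [0.046, 0.999, -0.001, 0.002]
contact_force: [0.3, 0.1, -0.1]
opening: 0.605
finger_force: 0.0
blue [97.8 40.4] [80, 23, 37, 36, 1032] [ 0.3919 -0.2399  0.055 ] [ 0.404  -0.2197  0.093 ]
blue [219.4 183.4] [152, 149, 135, 70, 8834] [ 0.5502 -0.1338  0.055 ] [ 0.5402 -0.1284  0.093 ]
red [272.1  49.5] [251, 30, 43, 40, 1277] [ 0.4302 -0.0732  0.055 ] [ 0.437  -0.0763  0.093 ]
red [231.6 248. ] [160, 220, 125, 63, 6001] [ 0.6198 -0.1302  0.055 ] [ 0.6001 -0.1254  0.093 ]
[ 0.5543 -0.1021  0.201 ] dist 0.2178 shift [ 0.3787 -0.3913  0.0026] turn [ 0.     -0.0001  0.0008]
```

View pics/w3.png

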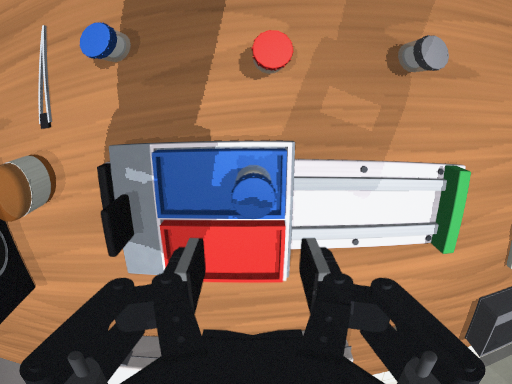

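Pot A stands upright in the blue tray, cap at (254,193), clear of the walls. Next is the other blue pot, at about (98,40) in this view.

```bash
python3 -m handwheel '[[0.1,-0.1,0,0,0,0,0.5],[0.2,-0.2,0,0,0,0,0.5],[0.3,-0.3,0,0,0,0,0.5],[0.36,-0.37,0,0,0,0,0.5],[0.379,-0.391,0,0,0,0,0.5],[0.379,-0.391,0,0,0,0,0.5]]'
python3 - <<'E'
from h import *
im,p=snap('wrist','w4')
for c in('blue','red'):
    for b in blobs(im,c,150):
        e=cv2.minEnclosingCircle(np.argwhere(b[2])[:,::-1].astype(np.float32));print(c,b[0],b[1],wz(p,b[0],.055).round(4),e)
go(.389,-.2435,.042)
E
```

```text
time: 6.92
eef_pos: [0.3886, -0.2436, 0.2002]
tcp_rot: [0.047, 0.999, 0.001, -0.001]
contact_force: [-0.2, -0.7, 0.6]
opening: 0.749
finger_force: 0.0
blue [251.6 186.1] [233, 167, 38, 39, 1184] [ 0.3877 -0.2441  0.055 ] ((251.5, 186.0), 19.9061279296875)
blue [383.4 281.7] [367, 276, 38, 14, 267] [ 0.5169 -0.1017  0.055 ] ((385.5, 279.5), 18.506855010986328)
blue [309.3 308.1] [298, 283, 26, 50, 952] [ 0.5396 -0.1914  0.055 ] ((308.0, 307.5), 25.224096298217773)
red [410.2 207.2] [394, 190, 34, 36, 917] [ 0.4263 -0.0775  0.055 ] ((410.0, 207.2857208251953), 17.742582321166992)
red [366.9 348.6] [350, 331, 36, 34, 858] [ 0.6305 -0.1091  0.055 ] ((365.8329772949219, 349.0171203613281), 19.26942253112793)
[ 0.3892 -0.2433  0.2005] dist 0.1585 shift [-1.000e-04 -1.100e-03  3.963e-01] turn [ 0.0005 -0.0004  0.0007]
```

```bash
python3 -m handwheel '[[0,0,0.15,0,0,0,0.6],[0.003,-0.002,0.28,0,0,0,0.6],[0.003,-0.002,0.36,0,0,0,0.6],[0.003,-0.002,0.396,0,0,0,0.6],[0.003,-0.002,0.396,0,0,0,0.6],[0.003,-0.002,0.396,0,0,0,-0.2],[0.003,-0.002,0.396,0,0,0,-0.4],[0.003,-0.002,0.396,0,0,0,-0.4],[0.003,-0.002,0.396,0,0,0,-0.4]]' 30
python3 -c "
from h import *
go(.5475,-.1685,.16)"
```

```text
time: 8.1
eef_pos: [0.389, -0.2455, 0.0448]
tcp_rot: [0.046, 0.999, -0.001, 0.001]
contact_force: [0.4, 1.4, 7.0]
opening: 0.425
finger_force: 29.9
[ 0.389  -0.2455  0.0448] dist 0.2105 shift [-0.3776  0.2279 -0.2873] turn [-0.0006  0.0009  0.0007]
```

```bash
python3 -m handwheel '[[0,0,-0.08,0,0,0,-0.4],[0,0,-0.19,0,0,0,-0.4],[-0.03,0.02,-0.28,0,0,0,-0.4],[-0.12,0.08,-0.3,0,0,0,-0.4],[-0.22,0.14,-0.3,0,0,0,-0.4],[-0.31,0.19,-0.3,0,0,0,-0.4],[-0.36,0.22,-0.3,0,0,0,-0.4],[-0.378,0.228,-0.3,0,0,0,-0.4],[-0.378,0.228,-0.3,0,0,0,-0.4],[-0.378,0.228,-0.3,0,0,0,-0.4]]'
python3 -c "
from h import *
go(.5475,-.1685,.083)"
```

```text
time: 9.35
eef_pos: [0.5459, -0.1681, 0.1629]
tcp_rot: [0.047, 0.999, 0.0, -0.0]
contact_force: [0.4, 0.3, -1.2]
opening: 0.421
finger_force: 30.3
[ 0.5459 -0.1681  0.1629] dist 0.0799 shift [-0.0041 -0.0005  0.1997] turn [ 0.     -0.0003  0.0006]
```

```bash
python3 -m handwheel '[[-0.004,-0.002,0.06,0,0,0,-0.4],[-0.004,-0.002,0.13,0,0,0,-0.4],[-0.004,-0.002,0.17,0,0,0,-0.4],[-0.004,-0.002,0.19,0,0,0,-0.4],[-0.004,-0.002,0.196,0,0,0,-0.4],[-0.004,-0.002,0.2,0,0,0,-0.4],[-0.004,-0.002,0.2,0,0,0,-0.4],[-0.004,-0.002,0.2,0,0,0,-0.4]]'
```

```text
time: 10.35
eef_pos: [0.5487, -0.1688, 0.0837]
tcp_rot: [0.046, 0.999, -0.0, 0.0]
contact_force: [-0.3, -0.3, 0.4]
opening: 0.419
finger_force: 30.3
```

```bash
python3 -m handwheel '[[0,0,0.003,0,0,0,-0.4],[0,0,0.003,0,0,0,-0.4],[0,0,0.003,0,0,0,-0.05],[0,0,0.003,0,0,0,0.1],[0,0,0.003,0,0,0,0.1],[0,0,-0.05,0,0,0,0.1],[0,0,-0.15,0,0,0,0.1],[0,0,-0.25,0,0,0,0.1],[0,0,-0.3,0,0,0,0.1],[0,0,-0.3,0,0,0,0.1]]'
python3 - <<'E'
from h import *
go(.4285,-.0745,.2)
E
```

```text
time: 11.6
eef_pos: [0.5491, -0.1691, 0.2045]
tcp_rot: [0.046, 0.999, -0.001, 0.001]
contact_force: [-0.5, 0.2, -0.7]
opening: 0.552
finger_force: 0.0
[ 0.5491 -0.1691  0.2045] dist 0.1533 shift [0.322  0.2076 0.01  ] turn [-0.0004  0.0009  0.0008]
```

```bash
python3 -m handwheel '[[0.1,0.06,0,0,0,0,0.5],[0.2,0.13,0.01,0,0,0,0.5],[0.28,0.18,0.01,0,0,0,0.5],[0.322,0.208,0.01,0,0,0,0.5],[0.322,0.208,0.01,0,0,0,0.5],[0.322,0.208,0.01,0,0,0,0.5]]'
python3 - <<'E'
from h import *
im,p=snap('wrist','w5')
for c in('blue','red'):
    for b in blobs(im,c,150):print(c,b[0],b[1],wz(p,b[0],.055).round(4))
go(.4285,-.0745,.042)
E
```

```text
time: 12.35
eef_pos: [0.4279, -0.0742, 0.1983]
tcp_rot: [0.046, 0.999, 0.0, -0.001]
contact_force: [0.8, -0.1, -0.1]
opening: 0.747
finger_force: 0.0
blue [227.2 297.4] [181, 266, 86, 68, 3892] [ 0.5513 -0.1139  0.055 ]
red [253.8 187. ] [234, 167, 40, 41, 1226] [ 0.4276 -0.0729  0.055 ]
red [202.5 327. ] [189, 321, 33, 17, 348] [ 0.5952 -0.1502  0.055 ]
red [258.3 328.4] [247, 322, 19, 13, 159] [ 0.6019 -0.0835  0.055 ]
[ 0.4281 -0.0744  0.1985] dist 0.1565 shift [-1.300e-03 -3.000e-04  3.914e-01] turn [ 0.0001 -0.0003  0.0007]
```

View pics/w5.png

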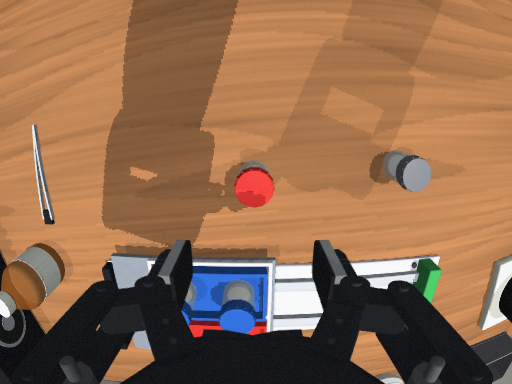

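The red cap is at (254,187), centred under the gripper. Both blue pots are standing in the blue tray. Gripping the red pot.

```bash
python3 -m handwheel '[[0,0.002,0.15,0,0,0,0.6],[0,0.002,0.28,0,0,0,0.6],[0,0.002,0.36,0,0,0,0.6],[0,0.002,0.391,0,0,0,0.6],[0,0.002,0.391,0,0,0,0.6],[0,0.002,0.391,0,0,0,-0.2],[0,0.002,0.391,0,0,0,-0.4],[0,0.002,0.391,0,0,0,-0.4],[0,0.002,0.391,0,0,0,-0.4]]' 30
python3 -c "
from h import *
go(.6243,-.134,.19)"
```

```text
time: 13.52
eef_pos: [0.4293, -0.0737, 0.0443]
tcp_rot: [0.046, 0.999, -0.001, 0.002]
contact_force: [-0.8, 0.8, 6.4]
opening: 0.426
finger_force: 30.0
[ 0.4293 -0.0737  0.0443] dist 0.2508 shift [-0.5006 -0.1056 -0.3624] turn [-0.0004  0.0011  0.0009]
```

```bash
python3 -m handwheel '[[0,0,-0.08,0,0,0,-0.4],[0,0,-0.2,0,0,0,-0.4],[0,0,-0.32,0,0,0,-0.4],[-0.06,-0.01,-0.36,0,0,0,-0.4],[-0.18,-0.04,-0.36,0,0,0,-0.4],[-0.3,-0.06,-0.36,0,0,0,-0.4],[-0.42,-0.09,-0.36,0,0,0,-0.4],[-0.48,-0.1,-0.36,0,0,0,-0.4],[-0.502,-0.106,-0.36,0,0,0,-0.4],[-0.502,-0.106,-0.36,0,0,0,-0.4],[-0.502,-0.106,-0.36,0,0,0,-0.4]]'
python3 - <<'E'
from h import *
im,p=snap('wrist','w6')
go(.6243,-.134,.083)
E
```

```text
time: 14.9
eef_pos: [0.6229, -0.1335, 0.1865]
tcp_rot: [0.046, 0.999, 0.0, -0.001]
contact_force: [-0.4, 0.3, -0.5]
opening: 0.423
finger_force: 30.5
[ 0.623  -0.1335  0.1867] dist 0.1037 shift [-0.0036 -0.001   0.2593] turn [ 0.0001 -0.0002  0.0009]
```

View pics/w6.png

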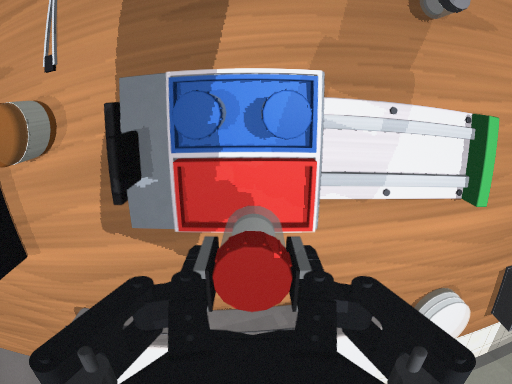

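Both blue pots stand well inside the blue tray, caps at (197,115) and (288,115). The red tray spans (174,158) to (314,231), and the red pot is held above it. The tab's top face is at about (105–122, 103–203). I'll check the tray and tab numbers.

```bash
python3 - <<'E'
from h import *
f=np.load('pics/w6.npz');p={k:f[k] for k in 'KRt'}
for q in((174,160),(314,158),(178,231),(312,231)):print('tray',wz(p,q,.052).round(4)[:2])
for q in((197,115),(288,115)):print('cap',wz(p,q,.093).round(4)[:2])
im=cv2.imread('pics/w6.png');g=im.max(2)
for r in range(100,208,6):print(r,g[r,100:142:2])
for q in((105,103),(113,203),(120,103),(126,203)):print('tab',wz(p,q,.089).round(4)[:2])
E
```

```text
tray [ 0.5878 -0.2015]
tray [ 0.5981 -0.0758]
tray [ 0.6573 -0.2096]
tray [ 0.6692 -0.0799]
cap [ 0.5497 -0.1676]
cap [ 0.5563 -0.1013]
100 [191 192 189 191 188 191 191 194 133 131 115 119 121 121 118 120 122 122
 122 121 119]
106 [189 189  47  45  45  43  29  16  10  11 111 121 123 121 124 120 122 121
 123 123 123]
112 [176 193  67  24  33  36  26  18  13  15 102 123 121 120 120 124 124 120
 122 124 121]
118 [195 195 128  30  32  34  34  15   9  16  82 121 121 121 120 122 123 122
 122 120 123]
124 [186 185 154  31  31  32  37  20  17  14  77 122 122 122 119 122 122 122
 120 122 123]
130 [176 175 175  28  30  33  32  21   8  11  59 123 122 121 120 121  96  81
  91 103 102]
136 [202 202 136  27  28  21  18  14  21  14  16  11  14  12   9  14  20  15
   8  74 103]
142 [190 169 129  59  33  35  33  20  20  14  14  19  21  16   8  14   8  11
  14  45 103]
148 [189 144 131  83  29  32  39  26  17  16  12  10  10   9  18  18  12  14
  17  12 102]
154 [184 126 125 111  28  28  36  32  21   5  18  16  12  18  18   9  17  10
  16  17 101]
160 [177 123 121 119  27  27  34  29  26  15  12   7  15  16  15  16  12  13
  12  22  76]
166 [167 119 122 119  85  34  29  36  25  11  15  18  10  15  15  20  16  15
  11  13  59]
172 [155 120 120 119 120  26  33  35  31  20  10  10   9  13  16  15  11  16
  17  18  12]
178 [150 122 120 121 122  34  31  43  31  22  12  12  12  20  14  11  18  22
  16  14  16]
184 [140 118 120 121 122  86  31  46  48  38  25  17  20  16  20  16  17 100
 167 180 182]
190 [152 130 129 131 132 129  29  45  50  43  29  18  19  39 122 123 122 123
 126 123 124]
196 [148 130 130 132 130 127  67  30  32  31  29  18  14  16 116 125 122 121
 125 124 123]
202 [147 133 131 133 133 135 131  29  31  27  28  21  46 120 111 125 125 123
 123 122 122]
tab [ 0.5284 -0.2429]
tab [ 0.612 -0.252]
tab [ 0.5309 -0.2294]
tab [ 0.6131 -0.2394]
```

```bash
python3 -m handwheel '[[-0.005,-0.001,0.08,0,0,0,-0.4],[-0.005,-0.001,0.16,0,0,0,-0.4],[-0.005,-0.001,0.22,0,0,0,-0.4],[-0.005,-0.001,0.245,0,0,0,-0.4],[-0.005,-0.001,0.255,0,0,0,-0.4],[-0.005,-0.001,0.26,0,0,0,-0.4],[-0.005,-0.001,0.26,0,0,0,-0.4],[-0.005,-0.001,0.26,0,0,0,-0.4]]'
python3 -c "
from h import *
go(.6243,-.134,.082)"
```

```text
time: 15.95
eef_pos: [0.6263, -0.1346, 0.0836]
tcp_rot: [0.046, 0.999, -0.0, 0.001]
contact_force: [1.1, 0.4, -1.1]
opening: 0.422
finger_force: 30.4
[ 0.6263 -0.1346  0.0836] dist 0.0026 shift [0.0051 0.0012 0.0039] turn [-0.0001  0.0004  0.0008]
```

Now I'll release it and go up over the tab with partly open fingers.

```bash
python3 -m handwheel '[[0,0,0.004,0,0,0,-0.4],[0,0,0.004,0,0,0,-0.4],[0,0,0.004,0,0,0,-0.05],[0,0,0.004,0,0,0,0.1],[0,0,0.004,0,0,0,0.1],[0,0,-0.08,0,0,0,0.1],[0,0,-0.2,0,0,0,0.1],[0,0,-0.3,0,0,0,0.1],[0.06,-0.1,-0.3,0,0,0,0],[0.09,-0.2,-0.3,0,0,0,-0.2],[0.09,-0.27,-0.3,0,0,0,-0.2],[0.09,-0.27,-0.3,0,0,0,-0.2]]'
python3 - <<'E'
from h import *
im,p=snap('wrist','w7')
go(.578,-.245,.2)
E
```

```text
time: 17.45
eef_pos: [0.5795, -0.2405, 0.2026]
tcp_rot: [0.048, 0.999, -0.0, -0.0]
contact_force: [0.3, 0.2, -0.4]
opening: 0.403
finger_force: 0.0
[ 0.5797 -0.2392  0.2025] dist 0.0065 shift [ 0.003  -0.0148  0.0062] turn [ 0.0002 -0.0001  0.0003]
```

View pics/w7.png

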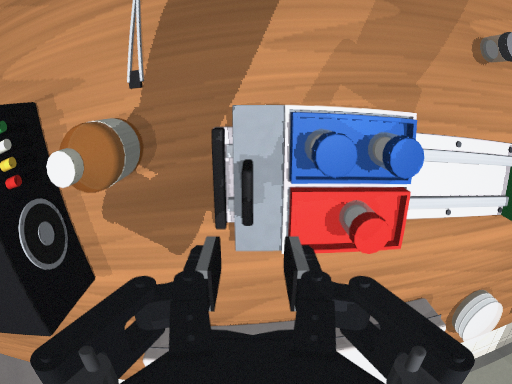

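All three pots stand in their trays. The tab's top edge is at x≈248, rows 160–226, and the separate black bar at (219,178) is the rail's end.

```bash
python3 - <<'E'
from h import *
f=np.load('pics/w7.npz');p={k:f[k] for k in 'KRt'};g=dict(np.load('pics/w6.npz'))
im=cv2.imread('pics/w7.png');m=(im.max(2)<70).astype(np.uint8);m[:,:236]=0;m[:,262:]=0;m[:150]=0;m[232:]=0
n,l,st,c=cv2.connectedComponentsWithStats(m)
for i in range(1,n):
    if st[i][4]>150:
        x,y,w,h,a=st[i];print(c[i],st[i])
        for q in(c[i],(x+w/2,y),(x+w/2,y+h)):print(wz(p,q,.089).round(4))
# two-view height: near end of tab top (w7) with same in top camera
t=dict(np.load('pics/top0.npz'))
X=wz(p,(248,193),.089)
for q in((-.0,),):
    for z in(.07,.089,.1):
        Y=wz(p,(248,193),z)
        for nm,cam in(('top',t),('side',dict(np.load('pics/side0.npz')))):
            v=cam['K']@(cam['R']@Y+cam['t']);print(z,nm,(v[:2]/v[2]).round(1))
for q in((303,112),(415,118),(290,192),(408,192)):pass
go(.578,-.243,.074)
print(wz(p,(332,155),.093),wz(p,(404,158),.093),wz(p,(369,235),.093))
s=cv2.imread('pics/side0.png')[215:285,300:380];cv2.imwrite('pics/c.png',cv2.resize(s,None,fx=7,fy=7,interpolation=0))
E
```

```text
[247.01980198 192.15841584] [241 160  12  66 707]
[ 0.5748 -0.2447  0.089 ]
[ 0.5476 -0.2419  0.089 ]
[ 0.6055 -0.2478  0.089 ]
0.07 top [332.1 186. ]
0.07 side [338.3 241. ]
0.089 top [332.9 186.6]
0.089 side [337.2 235.4]
0.1 top [333.4 186.9]
0.1 side [336.6 232.1]
[ 0.5797 -0.2392  0.2025] dist 0.1285 shift [ 0.0033 -0.01    0.3212] turn [ 0.0002 -0.0001  0.0003]
[ 0.54872029 -0.17240574  0.093     ] [ 0.55558003 -0.10526524  0.093     ] [ 0.62510765 -0.13752619  0.093     ]
```

View pics/c.png

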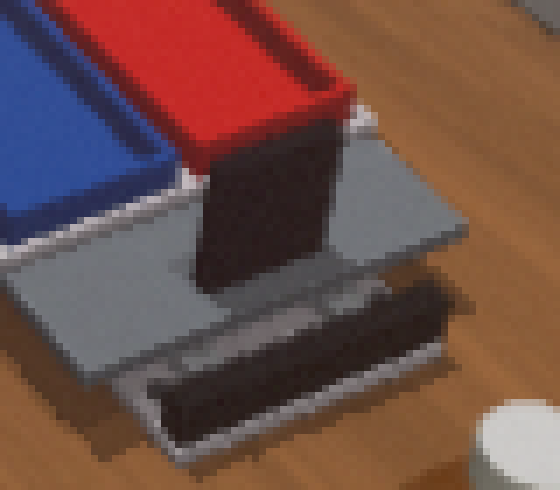

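The crop shows the tab upright near the deck's rear edge, its top at about (339,235) in the side image, which agrees with z = 0.089. I'll pinch it at (0.577, -0.243).

```bash
python3 -m handwheel '[[0.005,-0.01,0.1,0,0,0,-0.2],[0.005,-0.01,0.2,0,0,0,-0.2],[0.005,-0.01,0.28,0,0,0,-0.2],[0.005,-0.01,0.326,0,0,0,-0.2],[0.005,-0.01,0.326,0,0,0,-0.2],[0.005,-0.01,0.326,0,0,0,-0.6],[0.005,-0.01,0.326,0,0,0,-1],[0.005,-0.01,0.326,0,0,0,-1],[0.005,-0.01,0.326,0,0,0,-1]]' 40
python3 -c "
from h import *
s=monitor.get_state()['eef_pos'];go(s[0]+.2*.0958,s[1]+.2*.9954,s[2])"
```

```text
time: 18.62
eef_pos: [0.5789, -0.2433, 0.0744]
tcp_rot: [0.046, 0.999, -0.001, 0.002]
contact_force: [0.1, -0.7, 5.3]
opening: 0.111
finger_force: 42.0
[ 0.5789 -0.2433  0.0744] dist 0.2 shift [-0.0018  0.5    -0.0008] turn [-0.0005  0.0011  0.0008]
```

```bash
python3 -m handwheel '[[0,0.008,0,0,0,0,-1],[0,0.025,0,0,0,0,-1],[0,0.05,0,0,0,0,-1],[-0.001,0.085,0,0,0,0,-1],[-0.001,0.12,0,0,0,0,-1],[-0.001,0.155,0,0,0,0,-1],[-0.001,0.19,0,0,0,0,-1],[-0.001,0.225,0,0,0,0,-1],[-0.001,0.25,0,0,0,0,-1],[-0.001,0.27,0,0,0,0,-1],[-0.001,0.28,0,0,0,0,-1],[-0.001,0.28,0,0,0,0,-1]]'
python3 -c "
from h import *
go(.5789+.2*.0958,-.2433+.2*.9954,.0744)"
```

```text
time: 20.12
eef_pos: [0.5891, -0.1311, 0.0744]
tcp_rot: [0.046, 0.999, -0.0, 0.001]
contact_force: [-2.7, 1.3, 7.7]
opening: 0.11
finger_force: 42.5
[ 0.5891 -0.1311  0.0744] dist 0.0874 shift [-2.300e-03  2.184e-01 -2.000e-04] turn [-0.0002  0.0005  0.0009]
```

```bash
python3 -m handwheel '[[0,0.008,0,0,0,0,-1],[0,0.025,0,0,0,0,-1],[-0.001,0.05,0,0,0,0,-1],[-0.001,0.085,0,0,0,0,-1],[-0.001,0.12,0,0,0,0,-1],[-0.002,0.15,0,0,0,0,-1],[-0.002,0.175,0,0,0,0,-1],[-0.002,0.195,0,0,0,0,-1],[-0.002,0.208,0,0,0,0,-1],[-0.002,0.216,0,0,0,0,-1],[-0.002,0.22,0,0,0,0,-1],[-0.002,0.22,0,0,0,0,-1]]'
```

```text
time: 21.62
eef_pos: [0.5969, -0.0455, 0.0743]
tcp_rot: [0.046, 0.999, -0.002, -0.001]
contact_force: [-8.1, -7.2, 10.3]
opening: 0.113
finger_force: 42.7
```

```bash
python3 -m handwheel '[[0.001,0.003,0,0,0,0,-1],[0.001,0.006,0,0,0,0,-1],[0.001,0.006,0,0,0,0,-1],[0.001,0.006,0,0,0,0,-1]]'
```

```text
time: 22.12
eef_pos: [0.5969, -0.0455, 0.0743]
tcp_rot: [0.046, 0.999, -0.004, -0.001]
contact_force: [-7.0, -14.0, 9.4]
opening: 0.114
finger_force: 42.5
```

The TCP didn't move and the force rose, so the carriage is against the stop. I'll ease off the push, open, lift, and look.

```bash
python3 -m handwheel '[[0,-0.004,0,0,0,0,-1],[0,-0.004,0,0,0,0,-0.7],[0,-0.004,0,0,0,0,-0.4],[0,-0.004,0,0,0,0,-0.3],[0,-0.004,0,0,0,0,-0.3],[0,-0.004,-0.08,0,0,0,-0.3],[0,-0.004,-0.2,0,0,0,-0.3],[0,-0.05,-0.32,0,0,0,-0.3],[0,-0.15,-0.42,0,0,0,-0.3],[0,-0.25,-0.45,0,0,0,-0.3],[0,-0.25,-0.45,0,0,0,-0.3],[0,-0.25,-0.45,0,0,0,-0.3]]'
python3 - <<'E'
from h import *
im,p=snap('top','top1');im2,p2=snap('side','side1')
def rect(q):
    for c in('red','blue','green'):
        for b in blobs(q,c):print(c,b[0],b[1],onz(p,b[0],.05).round(3))
rect(im)
a=cv2.resize(im[140:270,110:380],(0,0),fx=2.9,fy=2.2)[...,::-1];b=im2[100:350,130:400][...,::-1]
b=cv2.resize(b,(330,300));o=np.zeros((590,783,3),np.uint8);o[:286]=a[:286,:783];o[288:588,:330]=b;cv2.imwrite('pics/fin.png',o)
E
```

```text
time: 23.62
eef_pos: [0.5875, -0.1399, 0.2513]
tcp_rot: [0.046, 0.999, 0.001, -0.001]
contact_force: [-0.3, 0.3, -1.2]
opening: 0.353
finger_force: 0.0
red [241.3 168.2] [223, 158, 37, 21, 605] [0.644 0.055 0.05 ]
red [410.1 198.8] [407, 196, 7, 6, 34] [ 0.544 -0.507  0.05 ]
blue [239.1 190.4] [220, 180, 39, 22, 660] [0.568 0.061 0.05 ]
green [215. 178.] [212, 163, 7, 31, 130] [0.61  0.142 0.05 ]
green [413.1 217.1] [410, 215, 7, 5, 30] [ 0.483 -0.514  0.05 ]
```

View pics/fin.png

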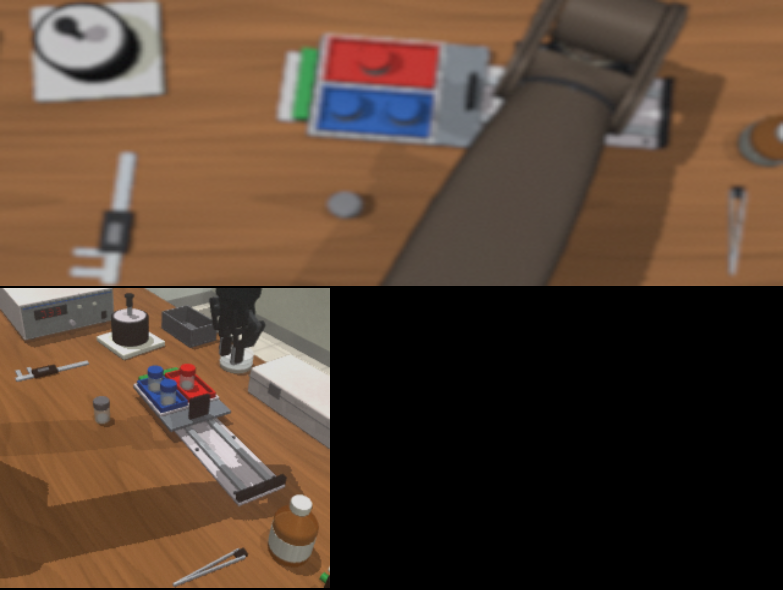

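The carriage sits at the green stop, having moved about 0.20 m. All three pots stand in their own trays, the other things are in place, and the arm is clear.

```bash
python3 -c "
from plant import ctrl
print(ctrl.sign_off())"
```

```text
the job is handed in; nothing more can be done
None
```

The red pot is in the red tray and both blue pots are in the blue tray, all upright; the carriage is against the green stop, nothing else on the bench was disturbed, and I handed the job in at about 24 s (no verdict was returned).

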